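# Make up two load kits for the holding-power tester

## Robot

A 7-joint arm with a two-finger parallel gripper is mounted at the origin on a cart in front of the work surface, level with it; the furniture and walls round the work are solid. World frame = base frame: x ahead of the robot, y to its left, z up, the work surface at z = 0. Lengths are in m, angles in rad, forces in N, time in s.
With the tool pointing down it reaches from about 0.4 to 0.85 m from the base axis. Payload 4.4 kg.
Tool frame: the origin (TCP) lies between the finger pads; the fingertips stand 25 mm ahead of it and the grasp point (between the pads) lies 6 mm ahead of it; z points along the fingers, y is the line along which they close (so a half turn about z gives the same grasp; the last joint's range is limited). The gripper opens to 94 mm and grips with 3 to 60 N. Pads are 16 mm wide; open, the fingers measure 119 mm over their backs; the gripper's body (75 mm by 177 mm) begins 78 mm behind the grasp point.
Start: joints at [-1.375, 0.628, 0.038, 1.517, -0.027, 0.996, -0.02], TCP at [0.168, 0.628, 0.23] pointing down, gripper open.
Joint ranges: [-3.06, 3.06], [-0.37, 2.12], [-1.25, 1.32], [0.18, 2.47], [-1.1, 4.24], [0.23, 1.98], [-2.94, 2.94]. Speed limits (rad/s): [2.57, 2.57, 3.14, 3.14, 3.14, 3.14, 3.14].

## Interface

Orientations are given as a rotation vector (axis times angle).
In Python, from workcell import robot, camera gives the robot as it stands.
- The arm moves only by the tool drive_tool, never from a script. Its argument "commands" is a list of rows, each a list of 2 entries, a list of its own where there are three numbers: the shift along the tool's x, y, z in a scale on which 1.0 is 400 mm, then the turn, a rotation vector about the tool's x, y, z in normalised numbers (1 is 120 degrees). A call has 1 to 10 rows; each row is the pose to reach, as a shift and turn from the pose commanded when the call began, along the tool's axes at that moment; what a row does not reach only later rows make up. A row lasts 1/12 s, in which the tool goes at most 41.7 mm and 7.16 degrees, less where a joint would pass 70% of its speed; a pose out of reach is approached as far as the arm can. No shift or turn number may pass 1 either way. A call with a gripper value outside its range is refused whole. "fingers" is the opening, from 0 (shut) to 1 (fully open), set as the call begins (left out, the last holds). The fingers move at their own pace and stop on an object; "newtons" is the grip in N (left out, the last holds). Time passes only in rows, so rows that repeat a pose let the fingers close. It gives the time, the measured TCP pose, the force, the opening and the grip force at its end, in the units of the state.
- robot.sense(): the state, without advancing time (a new reading comes with each control period).
- camera(name): name is "scene" or "top" or "wrist"; returns a dict with "color" (400x640x3 uint8, blue, green, red), "intrinsics" (3x3 intrinsics, pixels), "origin" and "orientation" of the camera in the world; the wrist camera has in their place "T_tool_cam" (4x4, takes a point from camera to tool coordinates, whose origin is the TCP and whose axes are the flange's). Camera axes: x right, y down, z forward; pixel columns grow to the right and rows downward; lengths in m; the calibration is good to about 2 mm. A picture is of the moment at which its call begins: read the wrist's pose just before it. There is no depth.
- robot.hand_in(): hands the job in; it is judged then, once.
The state is a dict: "clock": time; "joint_positions": joint angles; "qd": joint speeds; "effort": joint torques, N m; "eef_pos": TCP position; "tool_rot": TCP orientation; "force": force on the tool from outside, world axes, zero at the start; "ft_torque": the same for the moment, N m; "finger_gap": finger opening in m; "finger_force": force on a finger pad.
Only numpy, scipy, OpenCV 4.12 (cv2) and the standard library are available. Lean on these libraries where they do the work, as an engineer would, in place of code of your own. Each camera call takes 0.05 s, during which the arm holds its last target. There are 200 camera calls.

## Task

Make up two test kits from the loose stock on the bench. The three-compartment tray gets the large hook weight in its middle compartment and, in its two end compartments, the timer box and one strip clamp (either way round); the two-compartment tray gets the small hook weight in one compartment and the other strip clamp in the other. Set each thing standing or lying flat on its base near the middle of its compartment, do not tip anything over, and leave the pot, the cup and the roll of tape where they are.

Things in the scene. Friction and masses are not known exactly. Their poses are not given: they have to be found in the camera images.
- long_tray: Fixed low bare steel tray: three open square compartments in a row along its y, 228 x 78 mm plus a 9 mm finger lip at each end. Walls and dividers 3 mm thick, tops 9 mm above the bench; compartments 72 mm square inside, floor 3 mm above the bench. Origin: centre of the underside, z up. Compartment centres at x = 0, y = -75, 0, +75 mm. Looks the same after a half turn.
- short_tray: Fixed low bare steel tray: two open square compartments in a row along its y, 153 x 78 mm plus a 9 mm finger lip at each end. Walls and dividers 3 mm thick, tops 9 mm above the bench; compartments 72 mm square inside, floor 3 mm above the bench. Origin: centre of the underside, z up. Compartment centres at x = 0, y = -37.5, +37.5 mm. Looks the same after a half turn.
- large_weight: The large steel hook weight: an upright light grey metal cylinder, 41 mm in diameter and 90 mm high, with a thin wire hook on top (118 mm in all). About 0.88 kg. Origin: centre of the underside, z up. Grasp the barrel 40 to 70 mm above its foot.
- small_weight: The small steel hook weight: an upright light grey metal cylinder, 30 mm in diameter and 66 mm high, with a thin wire hook on top (94 mm in all). About 0.34 kg. Origin: centre of the underside, z up. Grasp the barrel 35 to 50 mm above its foot.
- clamp_1: One of two like strip clamps: grey metal jaw block with a round black thumbscrew on one long face, 25 (x) x 38 (y) x 18 (z) mm. Origin on the underside, z up. The solid block spans x -2 to +13, y -19 to +19, z 0 to 18 mm; the screw sticks out to x = -12 mm. Grasp across the two 38 mm apart ends (fingers close along y) at x = +5 mm. 70 g.
- clamp_2: One of two like strip clamps: grey metal jaw block with a round black thumbscrew on one long face, 25 (x) x 38 (y) x 18 (z) mm. Origin on the underside, z up. The solid block spans x -2 to +13, y -19 to +19, z 0 to 18 mm; the screw sticks out to x = -12 mm. Grasp across the two 38 mm apart ends (fingers close along y) at x = +5 mm. 70 g.
- timer: Timer box: a small flat-topped white box with two coloured push pads on top, 42 (x) x 58 (y) x 26 (z) mm. Origin: centre of the underside, z up. Grasp across its 42 mm width (fingers closing along x). 60 g.
- pot: Bystander: screw-top sample pot with a white lid, 60 mm in diameter, 66 mm high. Origin: centre of the underside. Leave it.
- cup: Bystander: small open lime-green plastic cup, 46 mm in diameter, 20 mm high. Origin: centre of the underside. Leave it.
- tape: Bystander: black roll of tape lying flat, 104 mm in diameter, 24 mm high. Origin: centre of the underside. Leave it.
There are look-alikes about, which are no part of the job. What is shaped like the large_weight but brown or turquoise is not meant.

How it is judged:
By the outcome, as a careful person would: the job done as asked, in the order asked, and still so for the second after the job is handed in, with the robot touching nothing.
It also fails if it takes over 141 s, if anything falls off the work surface, if the arm or the gripper's body presses on something with over 40 N, if the wrist force passes 120 N, or if a joint passes its speed limit or range.

## Working session

There is one attempt and no reset: what is moved stays moved. The work goes in short steps, Python scripts to look and compute and a tool call to move; the robot and the scene stay as the last step left them, time stands still between calls to the robot, and variables do not carry over. Pictures are saved under pics/ and viewed, at most 14 in all, crops included, and the job is handed in when it is done.

Besides the shell and the picture viewer there is one more tool, called after "Emit:" as name(argument=value, ...), one argument or row to a line, values as JSON. drive_tool: Moves the arm, as the interface text tells. Its arguments: {"type":"object","properties":{"commands":{"type":"array"},"fingers":{"type":"number"},"newtons":{"type":"number"}},"required":["commands"]}

```bash
mkdir -p pics; ls; python3 - <<'E'
from workcell import robot,camera
import cv2,pickle
s=robot.sense();print(s['clock'],s['eef_pos'],s['tool_rot'],s['force'],s['finger_gap'])
d={n:camera(n) for n in('scene','top')}
pickle.dump(d,open('c0.pkl','wb'))
for n in d:
  cv2.imwrite(f'pics/{n}0.png',d[n]['color']);print(n,d[n]['intrinsics'],d[n]['origin'],d[n]['orientation'])
E
```

```text
pics
0.0 [0.16808028 0.62726964 0.22959171] [-4.10058113e-01 -3.11452702e+00  2.86448737e-03] [ 0.74788696 -0.50582073  0.70001369] 0.09401931476983894
scene [[453.1183463    0.         315.1341066 ]
 [  0.         453.1183463  199.05649217]
 [  0.           0.           1.        ]] [-0.00447679 -1.02823623  0.64416222] [-1.99716777  0.50539751 -0.32468398]
top [[388.80275251   0.         326.95357203]
 [  0.         388.80275251 204.44412845]
 [  0.           0.           1.        ]] [0.50589972 0.02676517 1.32880602] [-2.22139399  2.18539885 -0.06084606]
```

View pics/scene0.png

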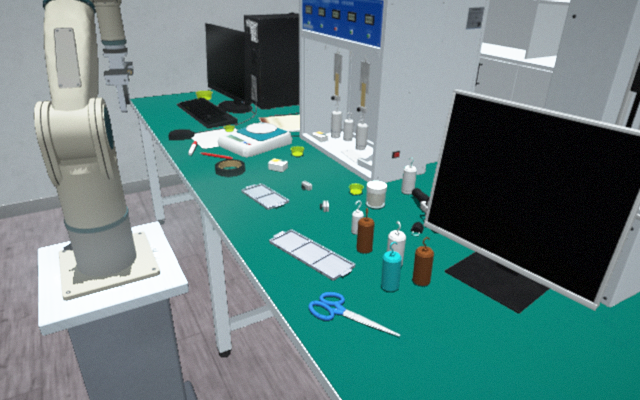

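View pics/top0.png

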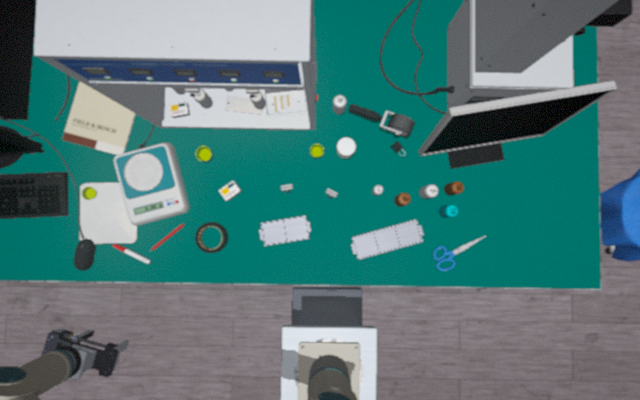

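```bash
python3 - <<'E'
import cv2,pickle
d=pickle.load(open('c0.pkl','rb'))
t=d['top']['color'][135:265,205:475]
cv2.imwrite('pics/topc.png',cv2.resize(t,None,fx=2.95,fy=2.95,interpolation=cv2.INTER_CUBIC))
t=d['scene']['color'][145:300,290:450]
cv2.imwrite('pics/scenec.png',cv2.resize(t,None,fx=3.8,fy=3.8,interpolation=cv2.INTER_CUBIC))
E
```

```text
(no output)
```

View pics/topc.png

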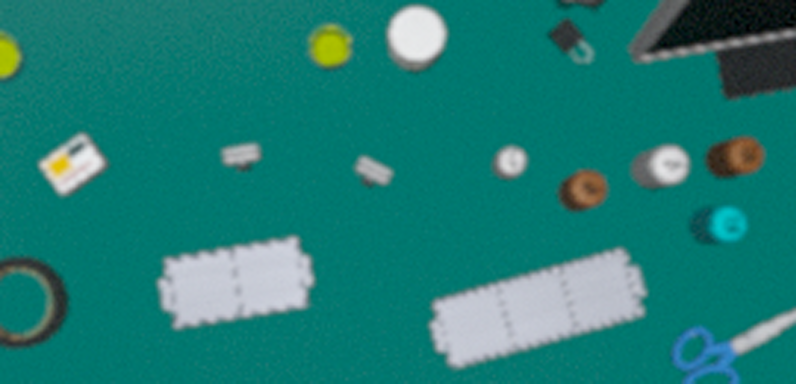

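View pics/scenec.png

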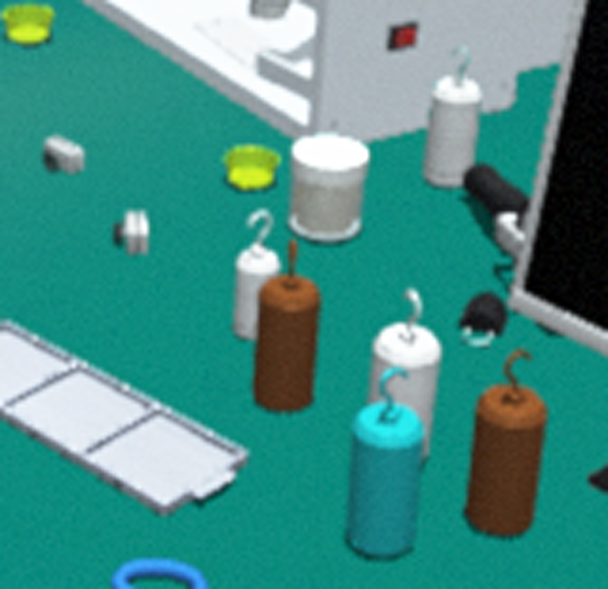

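```bash
cat > h.py <<'E'
import numpy as np,cv2,pickle
from scipy.spatial.transform import Rotation as R
def ray(K,o,Rm,u,v,z):
    d=Rm@np.linalg.solve(K,[u,v,1.]); return (np.array(o)+d*(z-o[2])/d[2])
def st(c,u,v,z): return ray(c['intrinsics'],c['origin'],R.from_rotvec(c['orientation']).as_matrix(),u,v,z)
def wr(c,s,u,v,z):
    Rt=R.from_rotvec(s['tool_rot']).as_matrix();T=np.array(c['T_tool_cam'])
    return ray(c['intrinsics'],np.array(s['eef_pos'])+Rt@T[:3,3],Rt@T[:3,:3],u,v,z)
def tool(s,p,yaw):
    """shift mm in tool axes to world p and turn deg about tool z so that tool y lies at yaw (mod 180)"""
    Rt=R.from_rotvec(s['tool_rot']).as_matrix()
    y=Rt[:,1];cur=np.degrees(np.arctan2(y[1],y[0]));dd=(cur-yaw+90)%180-90
    return np.round(Rt.T@(np.array(p)-s['eef_pos'])*1000,1),np.round(dd,1),np.round(cur,1)
E
python3 - <<'E'
from h import *
d=pickle.load(open('c0.pkl','rb'));t,s=d['top'],d['scene']
T=lambda u,v,z:np.round(st(t,205+u/2.95-.33,135+v/2.95-.33,z)[:2],4)
S=lambda u,v,z:np.round(st(s,290+u/3.8-.37,145+v/3.8-.37,z),4)
for n,a in dict(large=(670,165,.09),brown1=(590,188,.09),brown2=(745,155,.09),turq=(728,225,.09),small=(513,161,.066),clA=(241,154,.018),clAs=(244,167,.01),clB=(376,169,.018),clBs=(368,182,.01),timer=(72,164,.026),cup=(330,46,.02),pot=(417,33,.066)).items(): print(n,T(*a))
for n,c in dict(short=[(166,262),(297,238),(310,305),(177,328)],long=[(433,302),(625,250),(643,313),(455,367)]).items():
  P=np.array([T(*k,.009) for k in c]);e=P[0]-P[1];print(n,P.mean(0),np.linalg.norm(P[0]-P[1]),np.linalg.norm(P[1]-P[2]),np.degrees(np.arctan2(e[1],e[0])))
print('far top',np.round(st(t,339.5,101,.09),3),'far scene foot',S(448,180,0),'widths',S(428,180,0)-S(472,180,0))
print('large scene foot approx',S(403,455,0),S(370,455,0)-S(436,455,0))
# height by scene: rim top at same xy
b=S(450,178,0)
for z in(.06,.07,.08,.09,.1,.12):print(z,S(457,90,z)-b)
E
```

```text
large [ 0.6119 -0.3204]
brown1 [ 0.5855 -0.2335]
brown2 [ 0.6242 -0.4021]
turq [ 0.5478 -0.3837]
small [ 0.6155 -0.153 ]
clA [0.6224 0.1521]
clAs [0.6081 0.1491]
clB [ 0.6078 -0.0028]
clBs [0.5932 0.0061]
timer [0.607  0.3429]
cup [0.7484 0.0524]
pot [ 0.7562 -0.0448]
short [0.4745   0.153825] 0.15255874278454187 0.07823816204385167 101.3025670312644
long [ 0.451625 -0.19295 ] 0.22947461733272376 0.07505624557623441 105.986551727327
far top [ 0.897 -0.02   0.09 ] far scene foot [ 0.8965 -0.0248  0.    ] widths [-0.0334  0.0174  0.    ]
large scene foot approx [ 0.6136 -0.3278  0.    ] [-0.0376  0.0199  0.    ]
0.06 [0.032  0.0397 0.06  ]
0.07 [0.016  0.0218 0.07  ]
0.08 [-1.0e-04  3.9e-03  8.0e-02]
0.09 [-0.0161 -0.014   0.09  ]
0.1 [-0.0322 -0.0319  0.1   ]
0.12 [-0.0642 -0.0677  0.12  ]
```

```bash
python3 - <<'E'
from workcell import robot
from h import *
s=robot.sense();print(tool(s,[.607,.343,.2],34))
E
```

```text
(array([-497.5, -161. ,   30. ]), np.float64(41.0), np.float64(75.0))
```

Careful with the scale: shifts go in shares of 400 mm and turns go in shares of 120 degrees. That gives: -380 mm / 400 = -0.95, -342 mm / 400 = -0.855, 31 degrees / 120 = 0.2583.

Emit:
drive_tool(
  commands=[
    [[-0.095, -0.03, 0.005], [0, 0, 0.025]],
    [[-0.19, -0.0625, 0.01], [0, 0, 0.05]],
    [[-0.285, -0.0925, 0.0175], [0, 0, 0.075]],
    [[-0.38, -0.1225, 0.0225], [0, 0, 0.1]],
    [[-0.475, -0.1525, 0.0275], [0, 0, 0.125]],
    [[-0.57, -0.185, 0.035], [0, 0, 0.15]],
    [[-0.665, -0.215, 0.04], [0, 0, 0.175]],
    [[-0.76, -0.245, 0.045], [0, 0, 0.2083]],
    [[-0.855, -0.275, 0.05], [0, 0, 0.2333]],
    [[-0.95, -0.305, 0.055], [0, 0, 0.2583]],
  ],
  fingers=1,
)

```text
clock: 0.93
eef_pos: [0.5048, 0.4102, 0.208]
tool_rot: [-1.231, -2.89, 0.001]
force: [-0.3, 0.8, -0.5]
finger_gap: 0.0942
finger_force: 0.0
```

Converted, -117 mm / 400 = -0.2925, -110 mm / 400 = -0.275, 10 degrees / 120 = 0.0833.

Emit:
drive_tool(
  commands=[
    [[-0.095, -0.03, 0.005], [0, 0, 0.025]],
    [[-0.19, -0.0625, 0.01], [0, 0, 0.05]],
    [[-0.275, -0.09, 0.0175], [0, 0, 0.075]],
    [[-0.2925, -0.0975, 0.02], [0, 0, 0.0833]],
    [[-0.2925, -0.0975, 0.02], [0, 0, 0.0833]],
    [[-0.2925, -0.0975, 0.02], [0, 0, 0.0833]],
  ],
)

```text
clock: 1.43
eef_pos: [0.5564, 0.3011, 0.2001]
tool_rot: [-1.474, -2.773, -0.0]
force: [-0.0, 1.1, 0.3]
finger_gap: 0.0939
finger_force: 0.0
```

```bash
cat > look.py <<'E'
import sys
from workcell import robot,camera
from h import *
def look(n,box=None,f=1):
    s=robot.sense();c=camera('wrist');pickle.dump((s,c),open(n+'.pkl','wb'))
    i=c['color']
    if box:i=i[box[1]:box[3],box[0]:box[2]]
    cv2.imwrite(f'pics/{n}.png',cv2.resize(i,None,fx=f,fy=f,interpolation=cv2.INTER_CUBIC))
    print(s['clock'],s['eef_pos'],s['tool_rot'],s['force'],s['finger_gap'],s['finger_force']);return s,c
def proj(s,c,p):
    Rt=R.from_rotvec(s['tool_rot']).as_matrix();T=np.array(c['T_tool_cam'])
    q=(Rt@T[:3,:3]).T@(np.array(p)-s['eef_pos']-Rt@T[:3,3]);k=c['intrinsics']@q;return np.round(k[:2]/k[2],1)
E
python3 - <<'E'
from look import *
s,c=look('w1');print(c['intrinsics'],c['T_tool_cam'],proj(s,c,[.607,.343,.026]))
E
```

```text
1.4333 [0.55636577 0.30108537 0.20013411] [-1.47365883e+00 -2.77293972e+00 -1.50583940e-04] [-0.01393494  1.06342607  0.25414485] 0.09388217070172943 0.0
[[312.44099912   0.         325.13294357]
 [  0.         312.44099912 201.02253488]
 [  0.           0.           1.        ]] [[-9.16330442e-04 -9.70939989e-01 -2.39321330e-01  6.97246795e-02]
 [ 9.99999119e-01 -6.59882537e-04 -1.15168711e-03  2.82104843e-04]
 [ 9.60295105e-04 -2.39322174e-01  9.70939738e-01 -1.54914702e-01]
 [ 0.00000000e+00  0.00000000e+00  0.00000000e+00  1.00000000e+00]] [386.4 185.1]
```

View pics/w1.png

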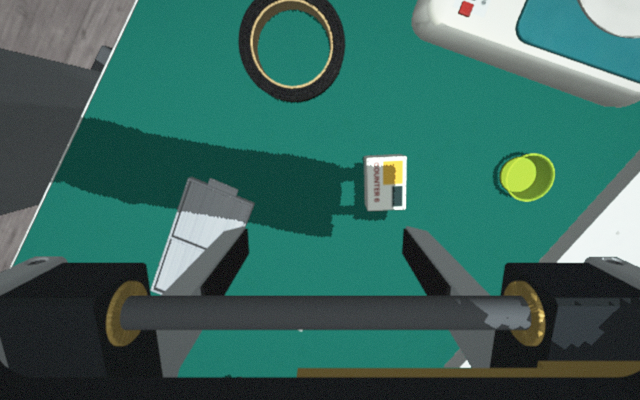

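```bash
python3 - <<'E'
from look import *
s,c=pickle.load(open('w1.pkl','rb'))
p=wr(c,s,386,183.5,.026);print(p,tool(s,[*p[:2],.035],34))
E
```

```text
[0.6056308  0.34412568 0.026     ] (array([  7.9,  65. , 165.1]), np.float64(0.0), np.float64(34.0))
```

Converted, 165 mm / 400 = 0.4125, 110 mm / 400 = 0.275.

Emit:
drive_tool(
  commands=[
    [[0.01, 0.0825, 0.05], [0, 0, 0]],
    [[0.02, 0.1625, 0.1], [0, 0, 0]],
    [[0.02, 0.1625, 0.1875], [0, 0, 0]],
    [[0.02, 0.1625, 0.275], [0, 0, 0]],
    [[0.02, 0.1625, 0.35], [0, 0, 0]],
    [[0.02, 0.1625, 0.3875], [0, 0, 0]],
    [[0.02, 0.1625, 0.4125], [0, 0, 0]],
    [[0.02, 0.1625, 0.4125], [0, 0, 0]],
  ],
)

```text
clock: 2.15
eef_pos: [0.6046, 0.3445, 0.0337]
tool_rot: [-1.471, -2.773, 0.003]
force: [-1.0, -0.2, 0.1]
finger_gap: 0.0939
finger_force: 0.0
```

Converted, -65 mm / 400 = -0.1625, -40 mm / 400 = -0.1.

Emit:
drive_tool(
  commands=[
    [[0, 0, 0], [0, 0, 0]],
    [[0, 0, 0], [0, 0, 0]],
    [[0, 0, 0], [0, 0, 0]],
    [[0, 0, 0], [0, 0, 0]],
    [[0, 0, 0], [0, 0, 0]],
    [[0, 0, 0], [0, 0, 0]],
    [[0, 0, -0.025], [0, 0, 0]],
    [[0, 0, -0.1], [0, 0, 0]],
    [[0, 0, -0.1625], [0, 0, 0]],
    [[0, 0, -0.1625], [0, 0, 0]],
  ],
  fingers=0,
  newtons=12,
)

```text
clock: 2.98
eef_pos: [0.6099, 0.3449, 0.1068]
tool_rot: [1.473, 2.769, 0.013]
force: [1.0, -0.1, 0.5]
finger_gap: 0.0305
finger_force: 0.0
```

```bash
python3 - <<'E'
from workcell import robot
from h import *
s=robot.sense();print(s['joint_positions'])
# long tray +y comp; fingers across the tray (yaw 16) 
a=np.radians(106);p=np.array([.4516,-.193])+.075*np.array([np.cos(a),np.sin(a)]);print(p,tool(s,[*p,.16],16),tool(s,[*p,.16],106))
E
```

```text
[-0.66076113  0.84012009  0.19489865  1.47740626 -0.19575543  0.83331133
  0.19453508]
[ 0.4309272  -0.12090537] (array([-286.3, -408.3,  -57. ]), np.float64(18.0), np.float64(34.0)) (array([-286.3, -408.3,  -57. ]), np.float64(-72.0), np.float64(34.0))
```

Emit:
drive_tool(
  commands=[
    [[0, 0, 0], [0, 0, 0]],
    [[0, 0, 0], [0, 0, 0]],
    [[0, 0, 0], [0, 0, 0]],
    [[0, 0, 0], [0, 0, 0]],
    [[0, 0, 0], [0, 0, 0]],
    [[0, 0, 0], [0, 0, 0]],
  ],
  fingers=0.75,
)

```text
clock: 3.48
eef_pos: [0.6059, 0.3431, 0.0996]
tool_rot: [-1.475, -2.773, 0.002]
force: [-0.0, 0.2, -0.7]
finger_gap: 0.0672
finger_force: 0.0
```

```bash
python3 - <<'E'
from look import *
s,c=look('w2',(160,100,560,400),2);print(proj(s,c,[.6056,.3441,.026]),tool(s,[.6056,.3441,.035],34))
E
```

```text
3.4833 [0.60592701 0.34314937 0.09962993] [-1.47466338e+00 -2.77316185e+00  1.87678088e-03] [-0.03074094  0.19074606 -0.72211531] 0.06717364266919115 0.0
[325.6 216.8] (array([ 1. ,  0.4, 64.6]), np.float64(-0.0), np.float64(34.0))
```

View pics/w2.png

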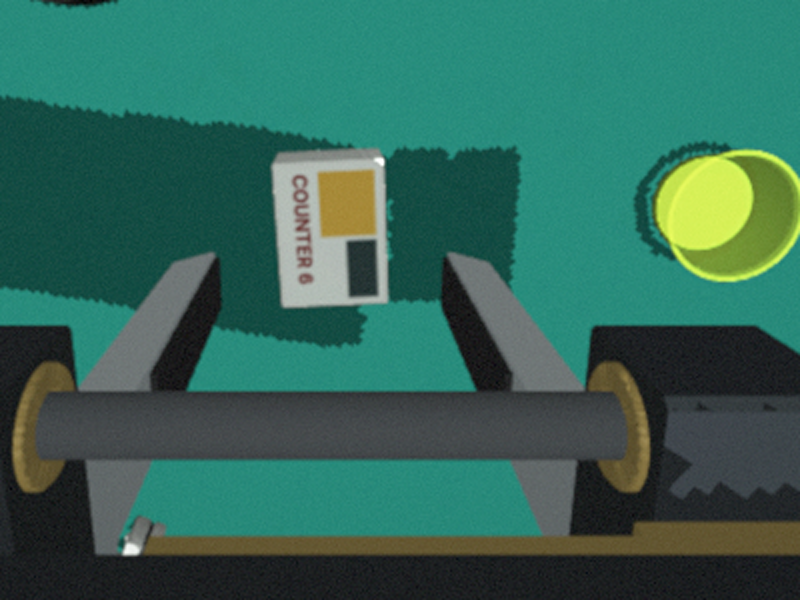

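Emit:
drive_tool(
  commands=[
    [[0.0025, 0, 0.075], [0, 0, 0]],
    [[0.0025, 0, 0.1375], [0, 0, 0]],
    [[0.0025, 0, 0.16], [0, 0, 0]],
    [[0.0025, 0, 0.16], [0, 0, 0]],
  ],
)

```text
clock: 3.87
eef_pos: [0.6037, 0.3431, 0.0335]
tool_rot: [-1.474, -2.771, 0.008]
force: [0.5, -0.7, -0.0]
finger_gap: 0.0706
finger_force: 0.0
```

Emit:
drive_tool(
  commands=[
    [[0, 0, 0], [0, 0, 0]],
    [[0, 0, 0], [0, 0, 0]],
    [[0, 0, 0], [0, 0, 0]],
    [[0, 0, 0], [0, 0, 0]],
    [[0, 0, 0], [0, 0, 0]],
    [[0, 0, 0], [0, 0, 0]],
    [[0, 0, 0], [0, 0, 0]],
  ],
  fingers=0,
  newtons=12,
)

```text
clock: 4.45
eef_pos: [0.6063, 0.3445, 0.0376]
tool_rot: [1.474, 2.773, 0.002]
force: [-1.0, -0.5, 6.8]
finger_gap: 0.042
finger_force: 11.9
```

Converted, -246 mm / 400 = -0.615, -125 mm / 400 = -0.3125, 18 degrees / 120 = 0.15.

Emit:
drive_tool(
  commands=[
    [[0, 0, -0.075], [0, 0, 0]],
    [[0, 0, -0.1625], [0, 0, 0]],
    [[-0.05, -0.075, -0.2375], [0, 0, 0.0167]],
    [[-0.105, -0.15, -0.2875], [0, 0, 0.0333]],
    [[-0.16, -0.2275, -0.3125], [0, 0, 0.05]],
    [[-0.215, -0.305, -0.3125], [0, 0, 0.0667]],
    [[-0.27, -0.3825, -0.3125], [0, 0, 0.0833]],
    [[-0.325, -0.46, -0.3125], [0, 0, 0.1]],
    [[-0.38, -0.5375, -0.3125], [0, 0, 0.1167]],
    [[-0.435, -0.615, -0.3125], [0, 0, 0.15]],
  ],
)

```text
clock: 5.28
eef_pos: [0.4982, 0.0609, 0.1617]
tool_rot: [1.893, 2.507, 0.001]
force: [0.6, -0.0, -0.1]
finger_gap: 0.0424
finger_force: 11.9
```

```bash
python3 - <<'E'
from workcell import robot
from h import *
s=robot.sense();print(s['finger_gap'],tool(s,[.4309,-.1209,.16],16))
E
```

```text
0.04236808351752751 (array([-156.4, -114.5,    1.6]), np.float64(-0.1), np.float64(15.9))
```

Converted, -157 mm / 400 = -0.3925, -114 mm / 400 = -0.285.

Emit:
drive_tool(
  commands=[
    [[-0.08, -0.0575, 0], [0, 0, 0]],
    [[-0.16, -0.115, 0], [0, 0, 0]],
    [[-0.24, -0.1725, 0], [0, 0, 0]],
    [[-0.32, -0.23, 0], [0, 0, 0]],
    [[-0.375, -0.27, 0], [0, 0, 0]],
    [[-0.3925, -0.285, 0], [0, 0, 0]],
    [[-0.3925, -0.285, 0], [0, 0, 0]],
    [[-0.3925, -0.285, 0], [0, 0, 0]],
  ],
)

```text
clock: 5.95
eef_pos: [0.4332, -0.1192, 0.1615]
tool_rot: [-1.891, -2.509, -0.001]
force: [-0.1, -0.9, 0.6]
finger_gap: 0.0422
finger_force: 11.9
```

```bash
python3 - <<'E'
from look import *
s,c=look('w3',(100,0,640,400),1.48);print(tool(s,[.4309,-.1209,.16],16))
a=np.radians(106);d=np.array([np.cos(a),np.sin(a)]);n=np.array([d[1],-d[0]])
for k in(-.114,-.0375,.0375,.114):
  for m in(-.039,.039): p=np.array([.4516,-.193])+k*d+m*n;print(k,m,(proj(s,c,[*p,.009])-[100,0])*1.48)
E
```

```text
5.95 [ 0.43322498 -0.11922296  0.16152235] [-1.89090443e+00 -2.50872712e+00 -1.39408458e-03] [-0.11284196 -0.85923909  0.6040464 ] 0.04216036363548463 11.8746717274189
(array([-1. , -2.7,  1.5]), np.float64(-0.0), np.float64(16.0))
-0.114 -0.039 [280.312 526.584]
-0.114 0.039 [380.212 526.584]
-0.0375 -0.039 [277.352 438.524]
-0.0375 0.039 [382.728 438.376]
0.0375 -0.039 [274.096 342.472]
0.0375 0.039 [385.244 342.472]
0.114 -0.039 [270.396 232.952]
0.114 0.039 [388.204 232.952]
```

View pics/w3.png

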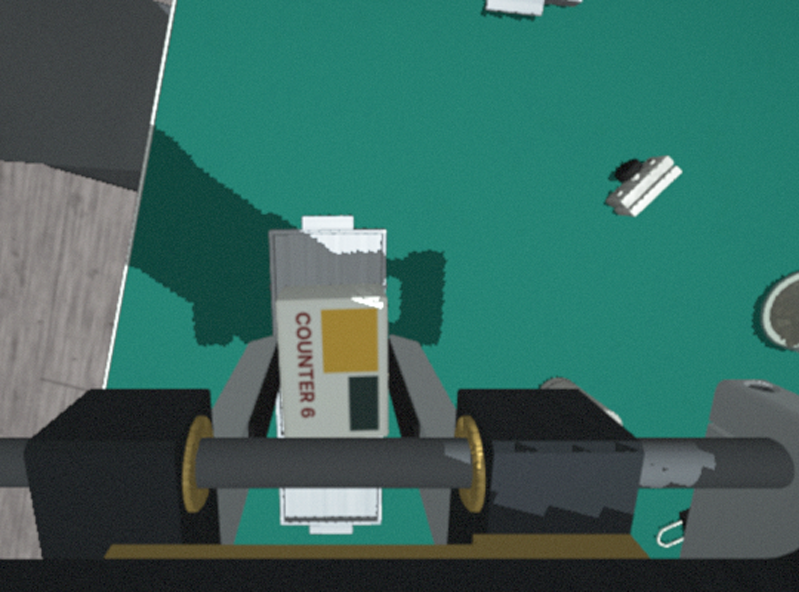

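Converted, 121.5 mm / 400 = 0.3038, 117 mm / 400 = 0.2925.

Emit:
drive_tool(
  commands=[
    [[0, -0.0025, 0.0875], [0, 0, 0]],
    [[0, -0.0025, 0.1875], [0, 0, 0]],
    [[0, -0.0025, 0.2625], [0, 0, 0]],
    [[0, -0.0025, 0.2925], [0, 0, 0]],
    [[0, -0.0025, 0.3038], [0, 0, 0]],
    [[0, -0.0025, 0.3038], [0, 0, 0]],
    [[0, -0.0025, 0.3038], [0, 0, 0]],
  ],
)

```text
clock: 6.58
eef_pos: [0.4326, -0.1181, 0.0394]
tool_rot: [-1.886, -2.511, -0.001]
force: [0.0, 0.2, -0.9]
finger_gap: 0.0421
finger_force: 11.9
```

Converted, -120 mm / 400 = -0.3, -110 mm / 400 = -0.275.

Emit:
drive_tool(
  commands=[
    [[0, 0, 0], [0, 0, 0]],
    [[0, 0, 0], [0, 0, 0]],
    [[0, 0, 0], [0, 0, 0]],
    [[0, 0, -0.0125], [0, 0, 0]],
    [[0, 0, -0.075], [0, 0, 0]],
    [[0, 0, -0.175], [0, 0, 0]],
    [[0, 0, -0.275], [0, 0, 0]],
    [[0, 0, -0.3], [0, 0, 0]],
  ],
  fingers=0.7,
)

```text
clock: 7.25
eef_pos: [0.4341, -0.1211, 0.1649]
tool_rot: [1.888, 2.503, 0.005]
force: [0.4, -0.1, -0.4]
finger_gap: 0.0662
finger_force: 0.0
```

```bash
python3 - <<'E'
from workcell import robot
from h import *
s=robot.sense();print(s['eef_pos'],tool(s,[.6078,-.0028,.13],59),tool(s,[.6224,.1521,.13],102))
E
```

```text
[ 0.43406232 -0.12114262  0.16492877] (array([ 66.2, 199.3,  36.1]), np.float64(-43.0), np.float64(16.0)) (array([211.1, 255.9,  36. ]), np.float64(-86.0), np.float64(16.0))
```

Converted, 199 mm / 400 = 0.4975, 181 mm / 400 = 0.4525, -43 degrees / 120 = -0.3583.

Emit:
drive_tool(
  commands=[
    [[0.02, 0.06, 0.0125], [0, 0, -0.0417]],
    [[0.0425, 0.125, 0.0225], [0, 0, -0.0917]],
    [[0.0675, 0.205, 0.0375], [0, 0, -0.1417]],
    [[0.0975, 0.295, 0.0525], [0, 0, -0.1917]],
    [[0.1275, 0.385, 0.07], [0, 0, -0.2417]],
    [[0.15, 0.4525, 0.085], [0, 0, -0.2917]],
    [[0.165, 0.4975, 0.09], [0, 0, -0.3417]],
    [[0.165, 0.4975, 0.09], [0, 0, -0.3583]],
    [[0.165, 0.4975, 0.09], [0, 0, -0.3583]],
    [[0.165, 0.4975, 0.09], [0, 0, -0.3583]],
  ],
)

```text
clock: 8.08
eef_pos: [0.6044, -0.0023, 0.1242]
tool_rot: [-0.842, -3.026, 0.001]
force: [0.2, -0.8, -0.2]
finger_gap: 0.0655
finger_force: 0.0
```

```bash
python3 - <<'E'
from look import *
s,c=look('w4',(200,100,500,300),2.6);print(proj(s,c,[.6078,-.0028,.018]),tool(s,[.6078,-.0028,.13],59))
E
```

```text
8.0833 [ 0.60441091 -0.0023473   0.12416282] [-8.41995328e-01 -3.02615248e+00  8.58073558e-04] [ 0.22520846 -0.76947702 -0.16597251] 0.06552078099073755 0.0
[326.5 210.5] (array([-3.1,  1.4, -5.8]), np.float64(-0.1), np.float64(58.9))
```

View pics/w4.png

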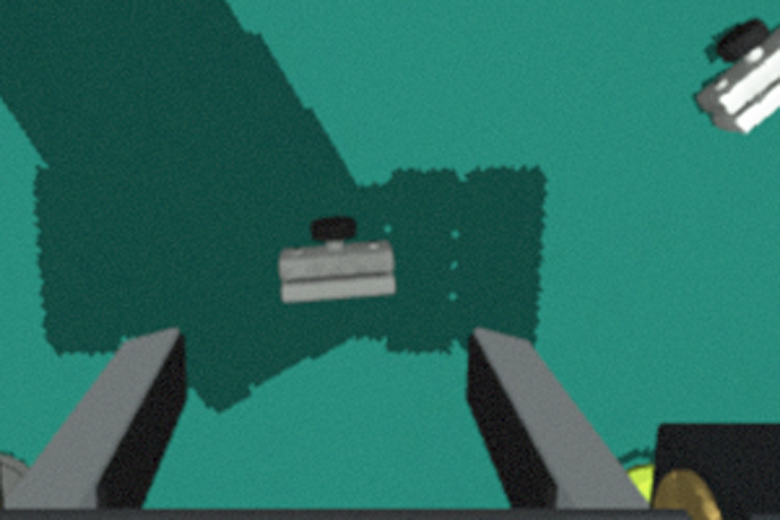

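```bash
python3 - <<'E'
from look import *
s,c=pickle.load(open('w4.pkl','rb'))
p=wr(c,s,330,204.6,.016);print(p,tool(s,[*p[:2],.03],64))
E
```

```text
[0.60526475 0.00225506 0.016     ] (array([ 1.6,  4.4, 94.2]), np.float64(-5.1), np.float64(58.9))
```

Converted, 94 mm / 400 = 0.235, 86 mm / 400 = 0.215, -5 degrees / 120 = -0.0417.

Emit:
drive_tool(
  commands=[
    [[0.0038, 0.0113, 0.075], [0, 0, -0.0417]],
    [[0.0038, 0.0113, 0.1625], [0, 0, -0.0417]],
    [[0.0038, 0.0113, 0.215], [0, 0, -0.0417]],
    [[0.0038, 0.0113, 0.235], [0, 0, -0.0417]],
    [[0.0038, 0.0113, 0.235], [0, 0, -0.0417]],
    [[0.0038, 0.0113, 0.235], [0, 0, -0.0417]],
  ],
)

```text
clock: 8.63
eef_pos: [0.6062, 0.0021, 0.0307]
tool_rot: [0.708, 3.06, -0.001]
force: [-0.1, 0.0, 0.5]
finger_gap: 0.0659
finger_force: 0.0
```

Emit:
drive_tool(
  commands=[
    [[0, 0, 0], [0, 0, 0]],
    [[0, 0, 0], [0, 0, 0]],
    [[0, 0, 0], [0, 0, 0]],
    [[0, 0, 0], [0, 0, 0]],
    [[0, 0, 0], [0, 0, 0]],
    [[0, 0, 0], [0, 0, 0]],
    [[0, 0, 0], [0, 0, 0]],
  ],
  fingers=0,
  newtons=15,
)

```text
clock: 9.22
eef_pos: [0.6063, 0.0026, 0.0307]
tool_rot: [0.707, 3.06, 0.0]
force: [-0.4, -0.8, 6.2]
finger_gap: 0.0378
finger_force: 15.0
```

```bash
python3 - <<'E'
from workcell import robot
from h import *
s=robot.sense();print(s['finger_gap'],s['finger_force'],s['joint_positions'])
a=np.radians(106);p=np.array([.4516,-.193])-.074*np.array([np.cos(a),np.sin(a)])
for y in(16,106):
  # grasp offset +5 along clamp x ; clamp x dir = clampy yaw -90; 
  print(p,tool(s,[*p,.16],y))
E
```

```text
0.03777741365225073 15.000654458999634 [-0.07741472  0.83448997  0.04339336  1.78399662 -0.0640927   0.52363828
  1.12413021]
[ 0.47199716 -0.26413337] (array([   3.7, -298.6, -129.4]), np.float64(48.0), np.float64(64.0))
[ 0.47199716 -0.26413337] (array([   3.7, -298.6, -129.4]), np.float64(-42.0), np.float64(64.0))
```

Converted, -280 mm / 400 = -0.7, -129 mm / 400 = -0.3225, -42 degrees / 120 = -0.35.

Emit:
drive_tool(
  commands=[
    [[0, 0, -0.0625], [0, 0, 0]],
    [[0, 0, -0.1625], [0, 0, 0]],
    [[0, -0.0375, -0.2575], [0, 0, -0.0417]],
    [[0, -0.125, -0.3125], [0, 0, -0.0917]],
    [[0, -0.225, -0.3225], [0, 0, -0.1417]],
    [[0, -0.325, -0.3225], [0, 0, -0.1917]],
    [[0, -0.425, -0.3225], [0, 0, -0.2417]],
    [[0, -0.525, -0.3225], [0, 0, -0.2917]],
    [[0, -0.625, -0.3225], [0, 0, -0.35]],
    [[0, -0.7, -0.3225], [0, 0, -0.35]],
  ],
)

```text
clock: 10.05
eef_pos: [0.4807, -0.2525, 0.1588]
tool_rot: [0.44, -3.109, 0.001]
force: [0.3, -1.2, -0.2]
finger_gap: 0.038
finger_force: 15.0
```

Emit:
drive_tool(
  commands=[
    [[0, 0, 0], [0, 0, 0]],
    [[0, 0, 0], [0, 0, 0]],
    [[0, 0, 0], [0, 0, 0]],
  ],
)

```text
clock: 10.3
eef_pos: [0.4835, -0.2482, 0.1589]
tool_rot: [-0.437, 3.111, 0.001]
force: [0.1, -0.6, 0.4]
finger_gap: 0.0377
finger_force: 15.0
```

```bash
python3 - <<'E'
from look import *
s,c=look('w5');print(tool(s,[.4768,-.2628,.16],106))
print(proj(s,c,[.472,-.264,.003]))
E
```

```text
10.3 [ 0.48348441 -0.2482204   0.1588536 ] [-4.36967361e-01  3.11066744e+00  1.37965754e-03] [ 0.0692834  -0.62833424  0.40487119] 0.037724040393779475 15.000080019235611
(array([ 10.4, -12.2,  -1.2]), np.float64(-0.0), np.float64(106.0))
[312.6 179.1]
```

View pics/w5.png

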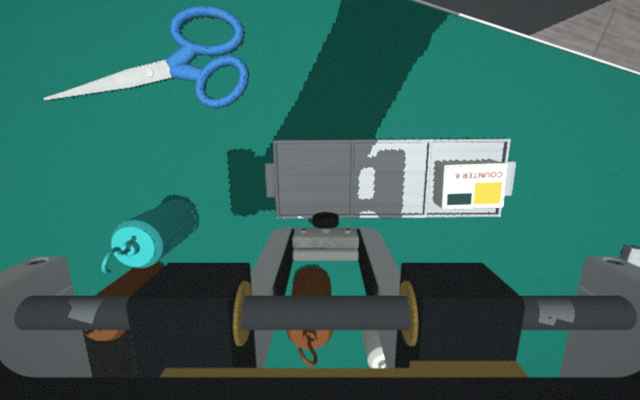

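Converted, 125.5 mm / 400 = 0.3138, 118 mm / 400 = 0.295.

Emit:
drive_tool(
  commands=[
    [[0.025, -0.03, 0.05], [0, 0, 0]],
    [[0.025, -0.03, 0.15], [0, 0, 0]],
    [[0.025, -0.03, 0.245], [0, 0, 0]],
    [[0.025, -0.03, 0.295], [0, 0, 0]],
    [[0.025, -0.03, 0.3138], [0, 0, 0]],
    [[0.025, -0.03, 0.3138], [0, 0, 0]],
    [[0.025, -0.03, 0.3138], [0, 0, 0]],
  ],
)

```text
clock: 10.93
eef_pos: [0.478, -0.2616, 0.0334]
tool_rot: [-0.441, 3.11, 0.001]
force: [0.2, -0.7, 0.2]
finger_gap: 0.0376
finger_force: 15.0
```

Converted, -126 mm / 400 = -0.315, -110 mm / 400 = -0.275.

Emit:
drive_tool(
  commands=[
    [[0, 0, 0], [0, 0, 0]],
    [[0, 0, 0], [0, 0, 0]],
    [[0, 0, -0.0125], [0, 0, 0]],
    [[0, 0, -0.075], [0, 0, 0]],
    [[0, 0, -0.175], [0, 0, 0]],
    [[0, 0, -0.275], [0, 0, 0]],
    [[0, 0, -0.315], [0, 0, 0]],
    [[0, 0, -0.315], [0, 0, 0]],
  ],
  fingers=0.5,
)

```text
clock: 11.6
eef_pos: [0.4798, -0.2646, 0.1647]
tool_rot: [-0.436, 3.103, -0.009]
force: [0.2, -0.0, -0.6]
finger_gap: 0.0466
finger_force: 0.0
```

```bash
python3 - <<'E'
from workcell import robot
from h import *
s=robot.sense();print(s['eef_pos'],tool(s,[.6224,.1521,.13],102))
E
```

```text
[ 0.47975351 -0.26464697  0.1646644 ] (array([-251.6,  361.6,   34. ]), np.float64(4.0), np.float64(106.0))
```

Converted, 312 mm / 400 = 0.78, 279 mm / 400 = 0.6975, 4 degrees / 120 = 0.0333.

Emit:
drive_tool(
  commands=[
    [[-0.03, 0.0425, 0], [0, 0, 0]],
    [[-0.085, 0.12, 0], [0, 0, 0]],
    [[-0.1425, 0.2025, 0], [0, 0, 0.0083]],
    [[-0.2, 0.285, 0], [0, 0, 0.0083]],
    [[-0.2575, 0.3675, 0], [0, 0, 0.0167]],
    [[-0.315, 0.45, 0], [0, 0, 0.0167]],
    [[-0.3725, 0.5325, 0.0125], [0, 0, 0.025]],
    [[-0.43, 0.615, 0.025], [0, 0, 0.025]],
    [[-0.4875, 0.6975, 0.05], [0, 0, 0.0333]],
    [[-0.545, 0.78, 0.075], [0, 0, 0.0333]],
  ],
  fingers=0.7,
)

```text
clock: 12.43
eef_pos: [0.6005, 0.0986, 0.1289]
tool_rot: [0.327, -3.124, 0.0]
force: [-0.1, -0.5, -0.3]
finger_gap: 0.0655
finger_force: 0.0
```

Emit:
drive_tool(
  commands=[
    [[-0.05, 0.075, 0], [0, 0, 0]],
    [[-0.0825, 0.12, 0], [0, 0, 0]],
    [[-0.0825, 0.12, 0], [0, 0, 0]],
    [[-0.0825, 0.12, 0], [0, 0, 0]],
  ],
)

```text
clock: 12.77
eef_pos: [0.622, 0.152, 0.1285]
tool_rot: [0.333, -3.122, -0.0]
force: [-0.1, -0.7, 0.5]
finger_gap: 0.0657
finger_force: 0.0
```

```bash
python3 - <<'E'
from look import *
s,c=look('w6',(200,100,500,300),2.6);print(proj(s,c,[.6224,.1521,.018]),tool(s,[.6224,.1521,.13],102))
E
```

```text
12.7667 [0.62204403 0.15202827 0.12851002] [ 3.32690952e-01 -3.12247749e+00 -6.77699842e-05] [-0.11868517 -0.70971726  0.45466793] 0.06570307160528074 0.0
[324.5 205.9] (array([-0.4, -0. , -1.5]), np.float64(0.2), np.float64(102.2))
```

View pics/w6.png

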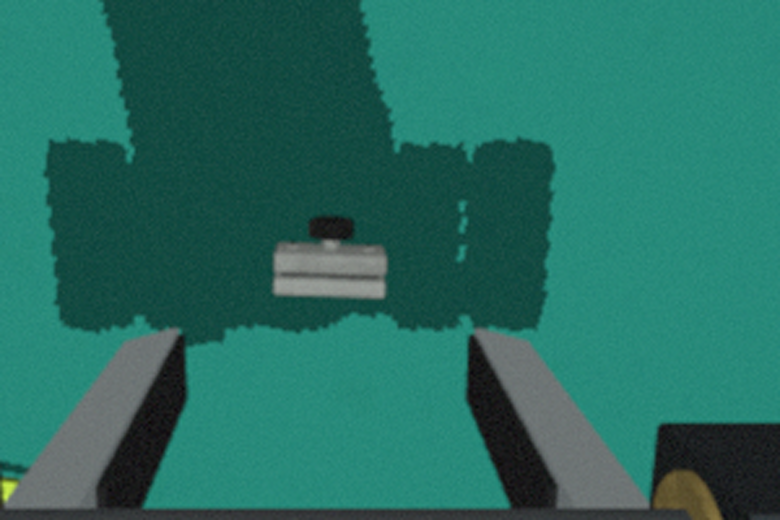

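```bash
python3 - <<'E'
from look import *
s,c=pickle.load(open('w6.pkl','rb'))
p=wr(c,s,327,203.9,.016);print(p,tool(s,[*p[:2],.031],101.5))
s['eef_pos']=[*p[:2],.031];print(tool(s,[.472,.1915,.16],101.3))
E
```

```text
[0.62064356 0.15396063 0.016     ] (array([ 0.8,  2.2, 97.5]), np.float64(0.7), np.float64(102.2))
(array([ 137.6,   68. , -128.8]), np.float64(0.9), np.float64(102.2))
```

Converted, 98 mm / 400 = 0.245, 90 mm / 400 = 0.225, 1 degrees / 120 = 0.0083.

Emit:
drive_tool(
  commands=[
    [[0.0025, 0.005, 0.075], [0, 0, 0.0083]],
    [[0.0025, 0.005, 0.1675], [0, 0, 0.0083]],
    [[0.0025, 0.005, 0.225], [0, 0, 0.0083]],
    [[0.0025, 0.005, 0.245], [0, 0, 0.0083]],
    [[0.0025, 0.005, 0.245], [0, 0, 0.0083]],
  ],
)

```text
clock: 13.23
eef_pos: [0.6195, 0.1496, 0.0294]
tool_rot: [0.297, -3.123, 0.003]
force: [-0.3, -0.2, -0.4]
finger_gap: 0.0661
finger_force: 0.0
```

Emit:
drive_tool(
  commands=[
    [[0, 0, 0], [0, 0, 0]],
    [[0, 0, 0], [0, 0, 0]],
    [[0, 0, 0], [0, 0, 0]],
    [[0, 0, 0], [0, 0, 0]],
    [[0, 0, 0], [0, 0, 0]],
    [[0, 0, 0], [0, 0, 0]],
    [[0, 0, 0], [0, 0, 0]],
  ],
  fingers=0,
)

```text
clock: 13.82
eef_pos: [0.6222, 0.1526, 0.0327]
tool_rot: [-0.301, 3.125, 0.0]
force: [-0.9, -0.6, 6.4]
finger_gap: 0.0379
finger_force: 15.0
```

Converted, 138 mm / 400 = 0.345, 136 mm / 400 = 0.34.

Emit:
drive_tool(
  commands=[
    [[0, 0, -0.05], [0, 0, 0]],
    [[0, 0, -0.125], [0, 0, 0]],
    [[0.05, 0.025, -0.175], [0, 0, 0]],
    [[0.125, 0.0625, -0.2], [0, 0, 0]],
    [[0.2125, 0.105, -0.2], [0, 0, 0]],
    [[0.2875, 0.1425, -0.2], [0, 0, 0]],
    [[0.34, 0.1675, -0.2], [0, 0, 0]],
    [[0.345, 0.17, -0.2], [0, 0, 0]],
    [[0.345, 0.17, -0.2], [0, 0, 0]],
    [[0.345, 0.17, -0.2], [0, 0, 0]],
  ],
)

```text
clock: 14.65
eef_pos: [0.4742, 0.1928, 0.1117]
tool_rot: [-0.301, 3.125, 0.0]
force: [0.5, -0.3, -1.6]
finger_gap: 0.0379
finger_force: 15.0
```

```bash
python3 - <<'E'
from look import *
s,c=look('w7');print(tool(s,[.472,.1915,.11],101.3))
a=np.radians(101.3);d=np.array([np.cos(a),np.sin(a)]);n=np.array([d[1],-d[0]])
for k in(-.0765,0,.0765):
  for m in(-.039,.039): p=np.array([.4745,.1538])+k*d+m*n;print(k,m,proj(s,c,[*p,.009]))
E
```

```text
14.65 [0.47422068 0.19276888 0.11174987] [-3.00579164e-01  3.12541313e+00  1.71816106e-04] [ 0.53073778 -0.26463506 -1.60601305] 0.037860713721577594 14.999839067459106
(array([ 2.4, -0.8,  1.7]), np.float64(-0.3), np.float64(101.0))
-0.0765 -0.039 [184.  153.6]
-0.0765 0.039 [194.2 243. ]
0 -0.039 [277.4 153. ]
0 0.039 [281.2 242.5]
0.0765 -0.039 [370.9 152.4]
0.0765 0.039 [368.4 242. ]
```

View pics/w7.png

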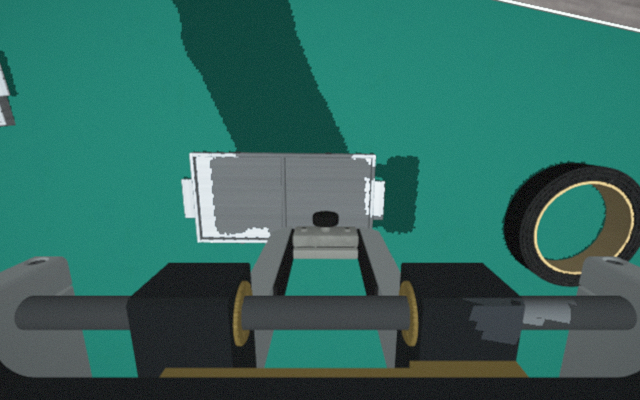

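Converted, 76.5 mm / 400 = 0.1913, 70 mm / 400 = 0.175.

Emit:
drive_tool(
  commands=[
    [[0.005, 0.01, 0.05], [0, 0, 0]],
    [[0.005, 0.01, 0.125], [0, 0, 0]],
    [[0.005, 0.01, 0.175], [0, 0, 0]],
    [[0.005, 0.01, 0.1913], [0, 0, 0]],
    [[0.005, 0.01, 0.1913], [0, 0, 0]],
    [[0.005, 0.01, 0.1913], [0, 0, 0]],
  ],
)

```text
clock: 15.2
eef_pos: [0.4714, 0.1958, 0.0346]
tool_rot: [-0.299, 3.127, -0.0]
force: [0.4, -0.9, -0.2]
finger_gap: 0.0381
finger_force: 15.0
```

Converted, -126 mm / 400 = -0.315, -110 mm / 400 = -0.275.

Emit:
drive_tool(
  commands=[
    [[0, 0, 0], [0, 0, 0]],
    [[0, 0, 0], [0, 0, 0]],
    [[0, 0, -0.0125], [0, 0, 0]],
    [[0, 0, -0.075], [0, 0, 0]],
    [[0, 0, -0.175], [0, 0, 0]],
    [[0, 0, -0.275], [0, 0, 0]],
    [[0, 0, -0.315], [0, 0, 0]],
    [[0, 0, -0.315], [0, 0, 0]],
  ],
  fingers=0.5,
)

```text
clock: 15.87
eef_pos: [0.4729, 0.1975, 0.1658]
tool_rot: [-0.3, 3.118, 0.005]
force: [0.6, 1.1, -0.7]
finger_gap: 0.047
finger_force: 0.0
```

```bash
python3 - <<'E'
from workcell import robot
from h import *
s=robot.sense();print(s['eef_pos'],tool(s,[.6155,-.153,.18],101))
E
```

```text
[0.47293971 0.19748654 0.16575483] (array([ -73.3, -371.2,  -14.4]), np.float64(-0.0), np.float64(101.0))
```

Converted, -368 mm / 400 = -0.92, -331 mm / 400 = -0.8275, 70 degrees / 120 = 0.5833.

Emit:
drive_tool(
  commands=[
    [[-0.0175, -0.0875, -0.0125], [0, 0, 0.0583]],
    [[-0.035, -0.18, -0.035], [0, 0, 0.1167]],
    [[-0.0525, -0.2725, -0.035], [0, 0, 0.175]],
    [[-0.07, -0.365, -0.035], [0, 0, 0.2333]],
    [[-0.0875, -0.4575, -0.035], [0, 0, 0.2917]],
    [[-0.105, -0.55, -0.035], [0, 0, 0.35]],
    [[-0.125, -0.6425, -0.035], [0, 0, 0.4083]],
    [[-0.145, -0.735, -0.035], [0, 0, 0.4667]],
    [[-0.1625, -0.8275, -0.035], [0, 0, 0.525]],
    [[-0.1825, -0.92, -0.035], [0, 0, 0.5833]],
  ],
  fingers=0.75,
)

```text
clock: 16.7
eef_pos: [0.6118, -0.1528, 0.1743]
tool_rot: [-1.555, -2.728, 0.001]
force: [-0.3, 0.1, -0.6]
finger_gap: 0.0706
finger_force: 0.0
```

Converted, 41 degrees / 120 = 0.3417.

Emit:
drive_tool(
  commands=[
    [[0, 0, 0], [0, 0, 0.0583]],
    [[0, 0, 0], [0, 0, 0.1167]],
    [[0, 0, 0], [0, 0, 0.175]],
    [[0, 0, 0], [0, 0, 0.2333]],
    [[0, 0, 0], [0, 0, 0.2917]],
    [[0, 0, 0], [0, 0, 0.3417]],
    [[0, 0, 0], [0, 0, 0.3417]],
    [[0, 0, 0], [0, 0, 0.3417]],
  ],
)

```text
clock: 17.37
eef_pos: [0.6116, -0.1508, 0.1742]
tool_rot: [-2.403, -2.023, 0.002]
force: [0.5, -0.7, 0.3]
finger_gap: 0.0703
finger_force: 0.0
```

```bash
python3 - <<'E'
from look import *
s,c=look('w8',(150,50,550,350),2);print(s['joint_positions'],[(n,(proj(s,c,p)-[150,50])*2) for n,p in dict(small=[.6155,-.153,.066],br=[.5855,-.2335,.09]).items()],tool(s,[.6155,-.153,.054],-10))
E
```

```text
17.3667 [ 0.61157507 -0.15077683  0.17423901] [-2.40280023e+00 -2.02262101e+00  2.00672743e-03] [ 0.52474853 -0.7048256   0.3467395 ] 0.07032348283738382 0.0
[-0.05302919  0.69796691  0.4226686   1.64064031 -0.34829577  0.87993296
  0.33517604] [('small', array([361.4, 315.8])), ('br', array([325. , 519.4]))] (array([ -1.5,   4.4, 120.2]), np.float64(0.2), np.float64(-9.8))
```

View pics/w8.png

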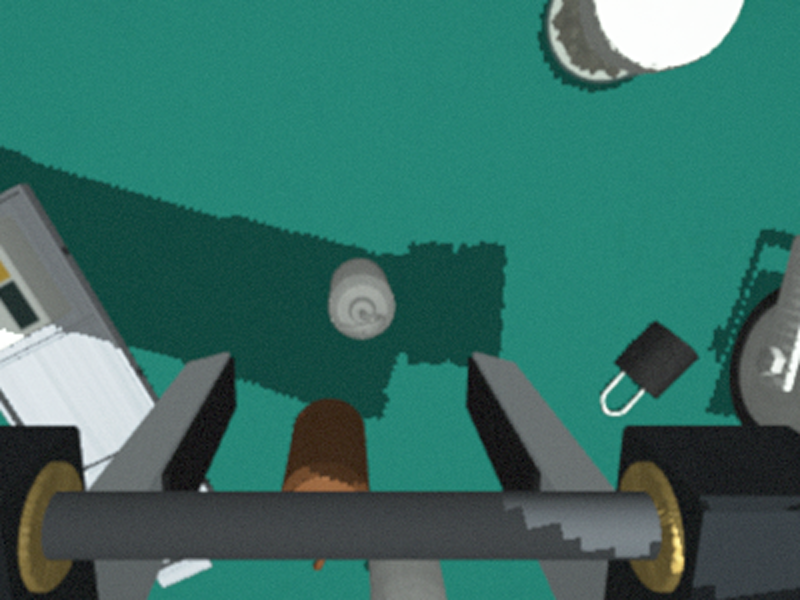

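```bash
python3 - <<'E'
from look import *
s,c=pickle.load(open('w8.pkl','rb'))
p=wr(c,s,331,203.5,.066);print(p,tool(s,[*p[:2],.052],-10))
E
```

```text
[ 0.61640283 -0.14914504  0.066     ] (array([  2.5,   4.7, 122.2]), np.float64(0.2), np.float64(-9.8))
```

Converted, 122 mm / 400 = 0.305, 2.5 mm / 400 = 0.0063.

Emit:
drive_tool(
  commands=[
    [[0.0063, 0.0113, 0.05], [0, 0, 0]],
    [[0.0063, 0.0113, 0.1375], [0, 0, 0]],
    [[0.0063, 0.0113, 0.225], [0, 0, 0]],
    [[0.0063, 0.0113, 0.28], [0, 0, 0]],
    [[0.0063, 0.0113, 0.305], [0, 0, 0]],
    [[0.0063, 0.0113, 0.305], [0, 0, 0]],
  ],
)

```text
clock: 17.92
eef_pos: [0.6152, -0.1489, 0.0505]
tool_rot: [-2.402, -2.018, 0.004]
force: [-0.3, -1.0, 0.8]
finger_gap: 0.0706
finger_force: 0.0
```

Emit:
drive_tool(
  commands=[
    [[0, 0, 0], [0, 0, 0]],
    [[0, 0, 0], [0, 0, 0]],
    [[0, 0, 0], [0, 0, 0]],
    [[0, 0, 0], [0, 0, 0]],
    [[0, 0, 0], [0, 0, 0]],
    [[0, 0, 0], [0, 0, 0]],
    [[0, 0, 0], [0, 0, 0]],
    [[0, 0, 0], [0, 0, 0]],
    [[0, 0, 0], [0, 0, 0]],
  ],
  fingers=0,
  newtons=30,
)

```text
clock: 18.67
eef_pos: [0.617, -0.1493, 0.0534]
tool_rot: [-2.406, -2.019, -0.0]
force: [-0.7, 0.9, 4.8]
finger_gap: 0.0289
finger_force: 29.9
```

```bash
python3 - <<'E'
from workcell import robot
from h import *
s=robot.sense();print(s['finger_gap'],s['finger_force'])
s['eef_pos']=(np.array(s['eef_pos'])+[.6164,-.1491,.0535])/2
a=np.radians(101.3);p=np.array([.4738,.158])-.0375*np.array([np.cos(a),np.sin(a)]);print(p,tool(s,[*p,.16],11.3))
E
```

```text
0.02893716787261722 29.934654012322426
[0.48114798 0.12122695] (array([ 242.8, -180.4, -106.5]), np.float64(-21.3), np.float64(-10.0))
```

Converted, 171 mm / 400 = 0.4275, 144 mm / 400 = 0.36, -21 degrees / 120 = -0.175.

Emit:
drive_tool(
  commands=[
    [[0, 0, -0.025], [0, 0, 0]],
    [[0, 0, -0.075], [0, 0, 0]],
    [[0, 0, -0.1375], [0, 0, 0]],
    [[0.0375, -0.0275, -0.17], [0, 0, -0.0167]],
    [[0.095, -0.07, -0.175], [0, 0, -0.0333]],
    [[0.16, -0.1175, -0.175], [0, 0, -0.0583]],
    [[0.225, -0.1675, -0.175], [0, 0, -0.0833]],
    [[0.2925, -0.2175, -0.175], [0, 0, -0.1167]],
    [[0.36, -0.2675, -0.175], [0, 0, -0.15]],
    [[0.4275, -0.3175, -0.175], [0, 0, -0.175]],
  ],
)

```text
clock: 19.5
eef_pos: [0.5204, 0.0423, 0.1231]
tool_rot: [-1.994, -2.427, 0.0]
force: [1.0, 0.2, -3.8]
finger_gap: 0.0289
finger_force: 29.9
```

```bash
python3 - <<'E'
from workcell import robot
from h import *
s=robot.sense();print(s['finger_gap'],tool(s,[.48115,.1212,.123],11.3))
E
```

```text
0.02892670500275402 (array([ 85. , -23.2,   0.1]), np.float64(-0.1), np.float64(11.2))
```

Converted, 80 mm / 400 = 0.2, 70 mm / 400 = 0.175.

Emit:
drive_tool(
  commands=[
    [[0.0625, -0.0175, 0], [0, 0, 0]],
    [[0.125, -0.035, 0], [0, 0, 0]],
    [[0.175, -0.0475, 0], [0, 0, 0]],
    [[0.2, -0.055, 0], [0, 0, 0]],
    [[0.2, -0.055, 0], [0, 0, 0]],
    [[0.2, -0.055, 0], [0, 0, 0]],
    [[0.2, -0.055, 0], [0, 0, 0]],
  ],
)

```text
clock: 20.08
eef_pos: [0.4857, 0.1137, 0.1232]
tool_rot: [2.0, 2.421, -0.0]
force: [0.1, -0.7, -3.4]
finger_gap: 0.0288
finger_force: 29.9
```

```bash
python3 - <<'E'
from look import *
s,c=look('w9');print(tool(s,[.48115,.1212,.123],11.3),tool(robot.sense(),[.48115,.1212,.123],11.3))
a=np.radians(101.3);d=np.array([np.cos(a),np.sin(a)]);n=np.array([d[1],-d[0]])
for k in(-.0765,0,.0765):
  for m in(-.039,.039): p=np.array([.4738,.158])+k*d+m*n;print(k,m,proj(s,c,[*p,.009]))
E
```

```text
20.0833 [0.48571213 0.1137438  0.12315952] [ 1.99979563e+00  2.42077379e+00 -6.13179982e-05] [ 0.06157782 -0.68626214 -3.44204742] 0.02883010738994533 29.89750675857067
(array([ 8.2, -3.1,  0.1]), np.float64(-0.4), np.float64(10.9)) (array([ 8.3, -3. ,  0.1]), np.float64(-0.4), np.float64(10.9))
-0.0765 -0.039 [279.6 237.5]
-0.0765 0.039 [365.  236.8]
0 -0.039 [275.7 153.1]
0 0.039 [367.  152.4]
0.0765 -0.039 [271.3  56.2]
0.0765 0.039 [369.3  55.4]
```

View pics/w9.png

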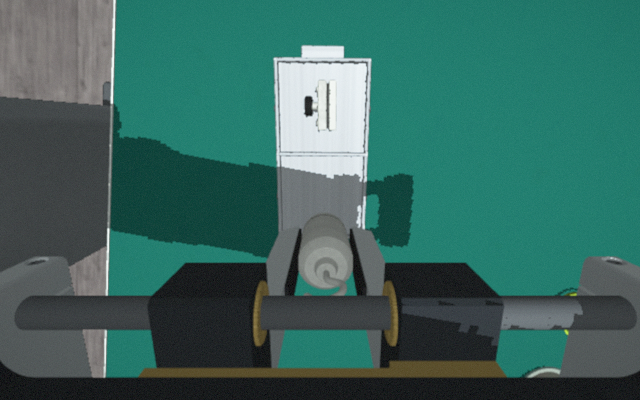

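Converted, 66.5 mm / 400 = 0.1663, 63 mm / 400 = 0.1575.

Emit:
drive_tool(
  commands=[
    [[0.015, -0.005, 0.025], [0, 0, 0]],
    [[0.015, -0.005, 0.0875], [0, 0, 0]],
    [[0.015, -0.005, 0.1375], [0, 0, 0]],
    [[0.015, -0.005, 0.1575], [0, 0, 0]],
    [[0.015, -0.005, 0.1663], [0, 0, 0]],
    [[0.015, -0.005, 0.1663], [0, 0, 0]],
    [[0.015, -0.005, 0.1663], [0, 0, 0]],
    [[0.015, -0.005, 0.1663], [0, 0, 0]],
  ],
)

```text
clock: 20.8
eef_pos: [0.4826, 0.1205, 0.057]
tool_rot: [1.999, 2.422, 0.002]
force: [-0.6, 0.5, -3.1]
finger_gap: 0.0285
finger_force: 29.9
```

Converted, -120 mm / 400 = -0.3, -85 mm / 400 = -0.2125.

Emit:
drive_tool(
  commands=[
    [[0, 0, 0], [0, 0, 0]],
    [[0, 0, 0], [0, 0, 0]],
    [[0, 0, 0], [0, 0, 0]],
    [[0, 0, 0], [0, 0, 0]],
    [[0, 0, -0.0375], [0, 0, 0]],
    [[0, 0, -0.1125], [0, 0, 0]],
    [[0, 0, -0.2125], [0, 0, 0]],
    [[0, 0, -0.3], [0, 0, 0]],
    [[0, 0, -0.3], [0, 0, 0]],
  ],
  fingers=0.65,
)

```text
clock: 21.55
eef_pos: [0.4855, 0.1215, 0.1822]
tool_rot: [1.995, 2.419, 0.014]
force: [1.2, 0.0, -0.1]
finger_gap: 0.061
finger_force: 0.0
```

```bash
python3 - <<'E'
from workcell import robot
from h import *
s=robot.sense();print(s['eef_pos'],s['joint_positions'],tool(s,[.6119,-.3204,.21],-14))
E
```

```text
[0.48545488 0.12147975 0.18221691] [-0.56917029  0.50762429  0.38761132  1.99784023 -0.29807644  0.67905343
  0.19779883] (array([-457.8,   40.3,  -27.9]), np.float64(25.0), np.float64(11.0))
```

Converted, -354 mm / 400 = -0.885, -316 mm / 400 = -0.79, 25 degrees / 120 = 0.2083.

Emit:
drive_tool(
  commands=[
    [[-0.0375, 0.0025, -0.0375], [0, 0, 0.0167]],
    [[-0.125, 0.01, -0.075], [0, 0, 0.0333]],
    [[-0.22, 0.02, -0.075], [0, 0, 0.05]],
    [[-0.315, 0.0275, -0.075], [0, 0, 0.0667]],
    [[-0.41, 0.035, -0.075], [0, 0, 0.0917]],
    [[-0.505, 0.045, -0.075], [0, 0, 0.1167]],
    [[-0.6, 0.0525, -0.075], [0, 0, 0.1417]],
    [[-0.695, 0.0625, -0.075], [0, 0, 0.1667]],
    [[-0.79, 0.07, -0.075], [0, 0, 0.1917]],
    [[-0.885, 0.0775, -0.075], [0, 0, 0.2083]],
  ],
)

```text
clock: 22.38
eef_pos: [0.5797, -0.2222, 0.2062]
tool_rot: [-2.477, -1.931, -0.0]
force: [0.8, 0.5, 0.1]
finger_gap: 0.0611
finger_force: 0.0
```

Emit:
drive_tool(
  commands=[
    [[0, 0, 0], [0, 0, 0]],
    [[0, 0, 0], [0, 0, 0]],
    [[0, 0, 0], [0, 0, 0]],
  ],
)

```text
clock: 22.63
eef_pos: [0.5792, -0.2197, 0.2058]
tool_rot: [-2.474, -1.933, -0.0]
force: [-0.2, 0.6, -0.2]
finger_gap: 0.0606
finger_force: 0.0
```

```bash
python3 - <<'E'
from workcell import robot
from h import *
s=robot.sense();print(s['eef_pos'],tool(s,[.6119,-.3204,.21],-14))
E
```

```text
[ 0.57918575 -0.21968797  0.2058411 ] (array([-89.8,  56.1,  -4.3]), np.float64(0.0), np.float64(-14.0))
```

Converted, -90 mm / 400 = -0.225, -68 mm / 400 = -0.17.

Emit:
drive_tool(
  commands=[
    [[-0.085, 0.0525, 0], [0, 0, 0]],
    [[-0.17, 0.105, 0], [0, 0, 0]],
    [[-0.225, 0.14, 0], [0, 0, 0]],
    [[-0.225, 0.14, 0], [0, 0, 0]],
    [[-0.225, 0.14, 0], [0, 0, 0]],
    [[-0.225, 0.14, 0], [0, 0, 0]],
  ],
)

```text
clock: 23.13
eef_pos: [0.6124, -0.3185, 0.206]
tool_rot: [-2.471, -1.936, -0.002]
force: [0.9, 0.4, -0.1]
finger_gap: 0.0609
finger_force: 0.0
```

```bash
python3 - <<'E'
from look import *
s,c=look('w10')
im=c['color'];q=proj(s,c,[.6119,-.3204,.09]);print('pred',q,'foot',proj(s,c,[.6119,-.3204,0]))
hsv=cv2.cvtColor(im,cv2.COLOR_BGR2HSV);m=((hsv[...,1]<50)&(hsv[...,2]>60)).astype(np.uint8)
m[:, :250]=0;m[:,400:]=0
n,l,stt,cen=cv2.connectedComponentsWithStats(m)
for i in range(1,n):
  if stt[i,4]>150:print(stt[i],cen[i])
for v in range(140,250,5):
  print(v,''.join('#' if x else '.' for x in m[v,280:380:2]))
E
```

```text
23.1333 [ 0.61239323 -0.31846403  0.20595493] [-2.47114758e+00 -1.93563036e+00 -1.85821195e-03] [ 0.85988098  0.39137471 -0.07841671] 0.060858916623755054 0.0
pred [325.8 206.5] foot [325.8 187. ]
[ 305  170   44   56 1912] [326.7039749  198.51830544]
[250 227  23  46 501] [257.63473054 243.70858283]
[379 226  21  45 459] [391.82135076 242.83877996]
[ 250  296  150   33 4884] [324.5999181  312.21150696]
140 ..................................................
145 ..................................................
150 ..................................................
155 ..................................................
160 ..................................................
165 ..................................................
170 ........................#.........................
175 .................#############....................
180 ................################..................
185 ...............##################.................
190 ..............###################.................
195 ..............####################................
200 .............######################...............
205 .............######################...............
210 .............#####################................
215 ...............##################.................
220 .................##############...................
225 ......................####........................
230 ..................................................
235 ..................................................
240 ..................................................
245 ..................................................
```

```bash
python3 - <<'E'
from look import *
s,c=pickle.load(open('w10.pkl','rb'))
p=wr(c,s,327,203.5,.09);print(p,tool(s,[*p[:2],.066],-14))
s['eef_pos']=[*p[:2],.066];print(tool(s,[.4516,-.193,.206],16))
E
```

```text
[ 0.61356675 -0.317955    0.09      ] (array([  0.4,   1.2, 140. ]), np.float64(0.1), np.float64(-13.9))
(array([  82.9, -187.4, -139.5]), np.float64(-29.9), np.float64(-13.9))
```

Emit:
drive_tool(
  commands=[
    [[0.0013, 0.0025, 0.075], [0, 0, 0]],
    [[0.0013, 0.0025, 0.1625], [0, 0, 0]],
    [[0.0013, 0.0025, 0.25], [0, 0, 0]],
    [[0.0013, 0.0025, 0.32], [0, 0, 0]],
    [[0.0013, 0.0025, 0.35], [0, 0, 0]],
    [[0.0013, 0.0025, 0.35], [0, 0, 0]],
  ],
)

```text
clock: 23.68
eef_pos: [0.6118, -0.3178, 0.0635]
tool_rot: [-2.469, -1.933, 0.002]
force: [-0.4, 0.4, 0.2]
finger_gap: 0.0611
finger_force: 0.0
```

Emit:
drive_tool(
  commands=[
    [[0, 0, 0], [0, 0, 0]],
    [[0, 0, 0], [0, 0, 0]],
    [[0, 0, 0], [0, 0, 0]],
    [[0, 0, 0], [0, 0, 0]],
    [[0, 0, 0], [0, 0, 0]],
    [[0, 0, 0], [0, 0, 0]],
    [[0, 0, 0], [0, 0, 0]],
  ],
  fingers=0,
  newtons=50,
)

```text
clock: 24.27
eef_pos: [0.6137, -0.3217, 0.0687]
tool_rot: [2.475, 1.933, 0.002]
force: [-2.5, 1.1, 7.0]
finger_gap: 0.0401
finger_force: 50.0
```

Converted, -140 mm / 400 = -0.35, -138 mm / 400 = -0.345.

Emit:
drive_tool(
  commands=[
    [[0, 0, -0.0125], [0, 0, 0]],
    [[0, 0, -0.05], [0, 0, 0]],
    [[0, 0, -0.1125], [0, 0, 0]],
    [[0, 0, -0.1875], [0, 0, 0]],
    [[0, 0, -0.2625], [0, 0, 0]],
    [[0, 0, -0.32], [0, 0, 0]],
    [[0, 0, -0.345], [0, 0, 0]],
    [[0, 0, -0.35], [0, 0, 0]],
    [[0, 0, -0.35], [0, 0, 0]],
  ],
)

```text
clock: 25.02
eef_pos: [0.6128, -0.3207, 0.2061]
tool_rot: [-2.475, -1.934, 0.0]
force: [-0.1, -0.5, -10.0]
finger_gap: 0.0398
finger_force: 50.0
```

Converted, -187 mm / 400 = -0.4675, -184 mm / 400 = -0.46, -30 degrees / 120 = -0.25.

Emit:
drive_tool(
  commands=[
    [[0.015, -0.0325, 0], [0, 0, -0.0167]],
    [[0.04, -0.09, 0], [0, 0, -0.0417]],
    [[0.07, -0.16, 0], [0, 0, -0.075]],
    [[0.1025, -0.2325, 0], [0, 0, -0.1167]],
    [[0.135, -0.305, 0], [0, 0, -0.1583]],
    [[0.165, -0.3725, 0], [0, 0, -0.2]],
    [[0.19, -0.4275, 0], [0, 0, -0.2333]],
    [[0.205, -0.46, 0], [0, 0, -0.25]],
    [[0.2075, -0.4675, 0], [0, 0, -0.25]],
    [[0.2075, -0.4675, 0], [0, 0, -0.25]],
  ],
)

```text
clock: 25.85
eef_pos: [0.4502, -0.1944, 0.2054]
tool_rot: [-1.889, -2.506, 0.001]
force: [0.9, 0.0, -9.3]
finger_gap: 0.0402
finger_force: 50.0
```

Converted, 75 mm / 400 = 0.1875, 65 mm / 400 = 0.1625.

Emit:
drive_tool(
  commands=[
    [[0, 0, 0.05], [0, 0, 0]],
    [[0, 0, 0.1125], [0, 0, 0]],
    [[0, 0, 0.1625], [0, 0, 0]],
    [[0, 0, 0.1875], [0, 0, 0]],
    [[0, 0, 0.1875], [0, 0, 0]],
    [[0, 0, 0.1875], [0, 0, 0]],
  ],
)

```text
clock: 26.35
eef_pos: [0.4523, -0.1962, 0.1311]
tool_rot: [-1.892, -2.508, 0.001]
force: [1.5, -0.5, -8.9]
finger_gap: 0.0398
finger_force: 50.0
```

```bash
python3 - <<'E'
from look import *
s,c=look('w11')
a=np.radians(106);d=np.array([np.cos(a),np.sin(a)]);n=np.array([d[1],-d[0]])
print(tool(s,[.4516,-.193,.131],16))
im=c['color']
for k in(.114,.0375):
  for m in(-.039,.039): p=np.array([.4516,-.193])+k*d+m*n;print(k,m,proj(s,c,[*p,.009]))
cv2.imwrite('pics/w11.png',cv2.resize(im[0:300,170:490],None,fx=2,fy=2,interpolation=cv2.INTER_CUBIC))
E
```

```text
26.35 [ 0.45226471 -0.19619711  0.13107845] [-1.89164539e+00 -2.50790775e+00  1.12752250e-03] [ 1.52163722 -0.50920562 -8.94162694] 0.0398097287925788 49.975340766250156
(array([3.3, 0.2, 0.1]), np.float64(-0.1), np.float64(15.9))
0.114 -0.039 [278.3  64.7]
0.114 0.039 [372.9  64.4]
0.0375 -0.039 [281.5 157.8]
0.0375 0.039 [369.9 157.7]
```

View pics/w11.png

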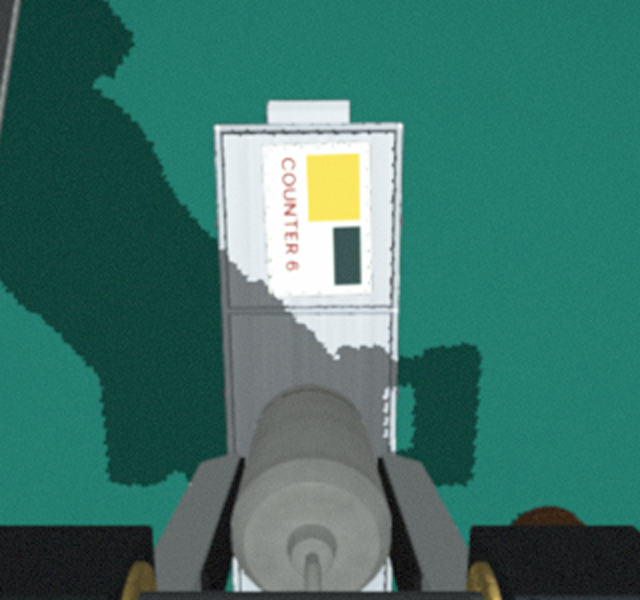

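```bash
python3 - <<'E'
from look import *
s,c=pickle.load(open('w11.pkl','rb'))
f=lambda u,v,z:wr(c,s,170+u/2-.25,v/2-.25,z)[:2]
o=np.array(s['eef_pos'][:2]);a=np.radians(106);d=np.array([np.cos(a),np.sin(a)]);n=np.array([d[1],-d[0]])
L=lambda p:np.round([(p-o)@d*1000,(p-o)@n*1000],1)
print('corners',L(f(215,125,.009)),L(f(402,124,.009)),'div',L(f(228,311,.009)),L(f(397,311,.009)))
print('timer',[L(f(*p,.029)) for p in((262,145),(368,143),(372,296),(270,294))])
E
```

```text
corners [119.1 -39.5] [119.3  37.4] div [ 43.  -36.7] [42.9 37.7]
timer [array([108.4, -18.8]), array([109. ,  21.9]), array([50.9, 24.7]), array([ 51.8, -16.8])]
```

Converted, 61.5 mm / 400 = 0.1538, 60 mm / 400 = 0.15.

Emit:
drive_tool(
  commands=[
    [[0.0075, 0, 0.0125], [0, 0, 0]],
    [[0.0125, 0, 0.05], [0, 0, 0]],
    [[0.0125, 0, 0.1], [0, 0, 0]],
    [[0.0125, 0, 0.135], [0, 0, 0]],
    [[0.0125, 0, 0.15], [0, 0, 0]],
    [[0.0125, 0, 0.1538], [0, 0, 0]],
    [[0.0125, 0, 0.1538], [0, 0, 0]],
    [[0.0125, 0, 0.1538], [0, 0, 0]],
    [[0.0125, 0, 0.1538], [0, 0, 0]],
  ],
)

```text
clock: 27.15
eef_pos: [0.4502, -0.1905, 0.0713]
tool_rot: [-1.891, -2.509, -0.001]
force: [-5.2, 1.0, 7.8]
finger_gap: 0.0397
finger_force: 50.0
```

Converted, -130 mm / 400 = -0.325, -120 mm / 400 = -0.3.

Emit:
drive_tool(
  commands=[
    [[0, 0, 0], [0, 0, 0]],
    [[0, 0, 0], [0, 0, 0]],
    [[0, 0, 0], [0, 0, 0]],
    [[0, 0, 0], [0, 0, 0]],
    [[0, 0, -0.0375], [0, 0, 0]],
    [[0, 0, -0.1125], [0, 0, 0]],
    [[0, 0, -0.2125], [0, 0, 0]],
    [[0, 0, -0.3], [0, 0, 0]],
    [[0, 0, -0.325], [0, 0, 0]],
    [[0, 0, -0.325], [0, 0, 0]],
  ],
  fingers=0.75,
)

```text
clock: 27.98
eef_pos: [0.453, -0.1917, 0.2031]
tool_rot: [1.886, 2.503, 0.004]
force: [-0.6, -0.3, 0.1]
finger_gap: 0.0704
finger_force: 0.0
```

Converted, 195 mm / 400 = 0.4875, 155 mm / 400 = 0.3875.

Emit:
drive_tool(
  commands=[
    [[0.0875, 0, -0.0125], [0, 0, 0]],
    [[0.1875, 0, -0.025], [0, 0, 0]],
    [[0.2875, 0, -0.025], [0, 0, 0]],
    [[0.3875, 0, -0.025], [0, 0, 0]],
    [[0.4875, 0, -0.025], [0, 0, 0]],
    [[0.4875, 0, -0.025], [0, 0, 0]],
    [[0.4875, 0, -0.025], [0, 0, 0]],
    [[0.4875, 0, -0.025], [0, 0, 0]],
  ],
)

```text
clock: 28.65
eef_pos: [0.3968, -0.0035, 0.2094]
tool_rot: [1.89, 2.51, -0.001]
force: [-0.2, -0.2, 0.1]
finger_gap: 0.0704
finger_force: 0.0
```

```bash
python3 - <<'E'
from workcell import robot,camera
from h import *
s=robot.sense();print(s['clock'],s['eef_pos'],s['force'])
c=camera('top');d0=pickle.load(open('c0.pkl','rb'))['top'];im=c['color']
def blob(p,z,w,name):
    # grey contrast blob of change vs first picture around predicted pixel
    D=np.abs(im.astype(int)-d0['color']).sum(2)
    Rm=R.from_rotvec(c['orientation']).as_matrix();q=c['intrinsics']@(Rm.T@(np.array([*p,z])-c['origin']));u,v=(q[:2]/q[2]).round().astype(int)
    print(name,u,v,np.round(st(c,u,v,z)[:2],3))
    for r in range(v-w,v+w+1):print(' '.join('%3d'%x for x in im[r,u-w:u+w+1].mean(1)))
blob((.4505,-.191),.093,12,'large');blob((.4825,.121),.069,9,'small')
E
```

```text
28.65 [ 0.39683703 -0.00347623  0.20942997] [-0.19527743 -0.16616236  0.10938148]
large 391 241 [ 0.449 -0.19 ]
139 150 167 178 174 177 186 191 191 194 193 194 192 193 191 189 189 187 189 194 194 195 193 194 188
180 182 190 192 193 191 193 194 194 194 195 193 194 193 196 189 179 173 183 192 196 194 190 184 178
194 194 194 198 198 194 195 194 195 196 196 196 197 197 197 189 176 173 187 194 194 193 185 171 173
197 197 197 195 196 196 195 194 198 197 199 195 197 199 197 192 183 185 191 194 193 193 187 170 165
198 198 198 197 193 187 182 181 183 185 187 188 188 190 194 194 189 185 182 186 192 193 190 171 155
199 200 196 189 173 153 138 139 145 151 160 173 174 178 185 188 187 175 178 184 193 193 189 174 159
201 198 185 163 134 114 107 123 144 162 178 183 184 184 184 184 181 178 187 195 196 194 190 185 176
201 192 173 133 107 102 122 154 182 198 211 214 212 209 203 194 180 179 188 190 190 193 191 191 191
198 184 155 120  96 112 144 177 207 220 224 225 220 216 215 205 193 180 177 173 184 191 192 192 192
195 174 137 107 105 125 160 195 218 225 226 217 209 208 212 210 202 184 168 174 187 194 
[... 2283 characters left out ...]
 140 176 201 208
201 203 204 203 203 199 196 201 201 193 190 200 209 193 155 142 176 202 207
195 194 202 206 202 201 195 196 198 193 186 191 193 173 147 151 183 202 206
181 186 198 203 204 204 200 196 190 183 177 176 177 167 164 178 197 205 206
175 180 197 204 202 203 202 201 194 189 184 182 190 192 194 198 205 207 207
180 184 198 202 203 202 201 202 200 201 200 200 203 205 206 207 206 207 206
192 192 199 203 202 204 201 205 205 204 205 206 205 206 206 207 207 207 209
199 199 201 202 205 204 205 205 205 204 203 207 205 206 206 207 208 208 209
198 192 195 202 202 205 203 203 205 204 204 205 207 207 207 207 206 202 202
192 181 186 199 204 203 204 205 208 205 204 200 198 202 204 205 199 186 179
```

```bash
python3 -c "
from workcell import robot
print(robot.hand_in())"
```

```text
the job is handed in; nothing more can be done
None
```

Both kits are made up and the job is handed in at about 29 s. I checked every placing in camera images except the clamp in the long tray, which I released on target but did not look at again.

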